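# Lock the vacuum packer's filter cover with its T-key

### The job

The vacuum packer's filter well has been cleaned and its cover slid back on; lock it with the red-handled T-key standing in the blue holder. Pass the key's T-head down through the slot in the steel cover, press it down gently against the spring plate inside, turn it a quarter turn (either way) and let it rise so that the head sits up in its notch under the cover, crosswise to the slot. Leave the key standing there and do not disturb the mug, jar or tin.

Things in the scene. Friction and masses are not known exactly. Their poses are not given: they have to be found in the camera images.
- machine: Low white bench vacuum packer, fixed, 240 (its x) x 300 (y) x 90 mm tall; origin at the centre of its underside. Black seal bar along its +x edge, top at 106 mm. On top, between two grey rails (along x, at y +-60 mm, 4 mm above the cover), lies the steel filter cover, 130 x 112 x 5 mm, upper face 95 mm above the table. It is stiff: 80 N to slide it, so it stays put under a gentle hand.
- well (a point): Centre of the filter well (84 x 60 mm) at the cover's upper face; axes as the machine's. The cover's sharp-edged slot is 13 mm wide (x), 41 mm long (y), centred in y, but NOT at this point in x: the cover was slid shut by hand and its slot lies up to 14 mm to either side along x, not reported: feel or see it. Red lines on the cover beside the slot show the locked head's direction (along x).
- follower (a joint): Flat spring plate in the well, wider than the head's sweep: 0 = up (face 11 mm below the cover's upper face), grows (m) as pressed, hard stop 0.012; pushes up 4 N at 0, 7.7 N at the stop. Ribs 4 mm deep under the cover leave a 15 mm wide notch along x through the slot's centre; the head turns only below them, at 0.008 to 0.012. Locked up in the notch it reads about 0.003.
- key_grip (a point): Centre of the key's red handle, 34 (key's x) x 14 (y) x 30 mm high. Key: about 90 g, 75 mm tall, upright: steel T-head at the bottom 36 (x) x 10 (y) x 9 mm high, then a 9 mm round shaft, then the handle from 45 to 75 mm; this point is 60 mm above the head's underside. Head and handle are both long along x; a half turn of the key makes no difference.
- key_head (a point): Centre of the key's T-head, 4.5 mm above its underside, 55.5 mm below the handle's centre; same axes as the key. When locked it is 9.5 mm below the cover's upper face.
- holder: Blue plastic block, fixed, 100 (x) x 80 (y) x 34 mm high, origin at the centre of its underside. The key's head stands on the floor (12 mm above the table) of a pocket 39 (x) x 13.5 (y) mm and 22 mm deep in the middle of its top.
- mug: White mug, 80 mm across, 90 mm high, origin at the centre of its underside. Bystander.
- jar: Amber glass jar with a steel cap, 72 mm across, 100 mm high, origin at the centre of its underside. Bystander.
- tin: Green tin with a paper band, 76 mm across, 110 mm high, origin at the centre of its underside. Bystander.
Things that resemble listed ones, but are neither listed nor needed, are in the scene too. What is shaped like the part that bears key_grip but black is not meant.

How it is judged:
By the outcome, as a careful person would: the job done as asked, in the order asked, and still so for the second after the job is handed in, with the robot touching nothing.
It also fails if it takes over 72 s, if anything falls off the work surface, if the arm or the gripper's body presses on something with over 40 N, if the wrist force passes 120 N, or if a joint passes its speed limit or range.

### The arm

A 7-joint arm with a two-finger parallel gripper is mounted at the origin on the work surface. World frame = base frame: x ahead of the robot, y to its left, z up, the work surface at z = 0. Lengths are in m, angles in rad, forces in N, time in s.
With the tool pointing down it reaches from about 0.425 to 0.95 m from the base axis. Payload 16.7 kg.
Tool frame: the origin (TCP) lies midway between the tips of the shut fingers; the grasp point (between the pads) lies 19 mm behind it; y points along the fingers, z is the direction in which the jaws open and shut, and the axes are right-handed (so a half turn about y gives the same grasp; the last joint's range is limited). The gripper opens to 94 mm and grips with 3 to 60 N. Pads are 16 mm wide; open, the fingers measure 119 mm over their backs; the gripper's body (75 mm by 177 mm) begins 78 mm behind the grasp point.
Start: joints at [0.991, 0.426, 0.074, 1.606, -0.034, 1.111, -0.067], TCP at [0.282, -0.613, 0.205] pointing down, gripper open.
Joint ranges: [-2.85, 2.85], [-0.5, 2.14], [-1.23, 1.37], [0.21, 2.46], [-1.02, 4.16], [0.16, 2.05], [-2.73, 2.73]. Speed limits (rad/s): [1.89, 1.89, 2.39, 2.39, 3.01, 3.01, 3.01].

### API

Orientations are given as a unit quaternion [w, x, y, z].
In Python, from station import ctrl gives the robot as it stands.
- The arm moves only by the shell command python3 -m pendant 'ROWS' [FORCE]. ROWS is text: rows parted by semicolons, each of 7 numbers parted by spaces: the closure in counts, from 0 (fully open) to 255 (shut), then the shift along the tool's x, y, z in cm, then the turn, a rotation vector about the tool's x, y, z in rad. A call has 1 to 10 rows; each row is the pose to reach, as a shift and turn from the pose commanded when the call began, along the tool's axes at that moment; what a row does not reach only later rows make up. A row lasts 1/12 s, in which the tool goes at most 41.7 mm and 7.16 degrees, less where a joint would pass 70% of its speed; a pose out of reach is approached as far as the arm can. A call with a gripper value outside its range is refused whole. The fingers move at their own pace and stop on an object; FORCE is the grip in N (left out, the last holds). Time passes only in rows, so rows that repeat a pose let the fingers close. It gives the time, the measured TCP pose, the force and the opening at its end, in the units of the state.
- ctrl.get_state(): the state, without advancing time (a new reading comes with each control period).
- ctrl.snapshot(name): name is "side" or "top" or "wrist"; returns the picture (384x512x3 uint8, blue, green, red); there is no depth.
- ctrl.camera_params(name): a dict with "fovy" (degrees; the focal length in pixels is half the picture's height over the tangent of half this angle, whatever the lens; pixels are square), "cx", "cy" (the principal point, pixels), "world_from_camera" (4x4, takes a point from camera to world coordinates); the wrist camera has in their place "T_tool_cam" (4x4, takes a point from camera to tool coordinates, whose origin is the TCP and whose axes are the tool frame's). Camera axes: x right, y up, looking along -z (the intrinsics and any distortion apply to the point x, -y, -z); pixel columns grow to the right and rows downward; lengths in m; the calibration is good to about 2 mm. A picture is of the moment at which its call begins: read the wrist's pose just before it. camera_params takes no time and is no camera call.
- ctrl.finish_job(): hands the job in, once; it reports no verdict.
Trained networks look in the newest picture that a camera, given by its name, has taken for a name from the list of things; names that differ only in an ending like _2 or _b are one class to them, and where a whole thing is asked for, a point or a joint stands for the part that bears it (a point fixed in the world has none). Each returns a list of dicts, best first, with "confidence" (0 to 1); they miss things now and then, are a little off and sometimes report something else, mostly with a low value. They report only what shows in the picture. A call takes as long as a camera call. They do not tell look-alikes from the thing itself.
- ctrl.silhouettes(thing, camera): "region" (384x512 bool, what is visible of it) and "position" ([column, row] in pixels, amid what is visible of it).
- ctrl.place_of(thing, camera): "position" ([column, row] in pixels: a listed point, or the origin of a listed thing).
The state is a dict: "time_s": time; "joints": joint angles; "joint_velocities": joint speeds; "effort": joint torques, N m; "tool_pos": TCP position; "tool_rot": TCP orientation; "force": force on the tool from outside, world axes, zero at the start; "torque": the same for the moment, N m; "gripper_width": finger opening in m.
Only numpy, scipy, OpenCV 4.12 (cv2) and the standard library are available. Lean on these libraries where they do the work, as an engineer would, in place of code of your own. Each camera call takes 0.05 s, during which the arm holds its last target.

## Working session

There is one attempt and no reset: what is moved stays moved. The work goes in short steps, Python scripts to look and compute and a shell command to move; the robot and the scene stay as the last step left them, time stands still between calls to the robot, and variables do not carry over. Pictures are saved under pics/ and viewed, and the job is handed in when it is done.

```bash
ls; mkdir -p pics
python3 - <<'E'
from station import ctrl
import cv2,json
s=ctrl.get_state(); print(s)
for n in ("side","top","wrist"):
    cv2.imwrite(f"pics/{n}0.png",ctrl.snapshot(n)); print(n,ctrl.camera_params(n))
E
```

```text
pics
{'time_s': 0.0, 'joints': array([ 0.990479  ,  0.42674182,  0.07382299,  1.60662238, -0.03408841,
        1.11079096, -0.0670966 ]), 'joint_velocities': array([-0.0009555 ,  0.00027443, -0.0007184 , -0.00087005,  0.00063431,
       -0.00150072, -0.00085831]), 'effort': array([-1.60904765e-04, -9.35811067e+01,  3.66672054e+00, -4.54197907e+01,
       -4.89854661e-02,  1.99496176e-02,  3.28829708e-05]), 'tool_pos': array([ 0.28168549, -0.61292219,  0.20476145]), 'tool_rot': array([ 0.15101079, -0.15127384,  0.69120652, -0.69032276]), 'force': array([ 0.73215332, -0.20193317,  0.34067745]), 'torque': array([ 0.01422651, -0.01729397, -0.02668737]), 'gripper_width': 0.09427293353569619}
side {'fovy': 47.18262447458292, 'cx': 267.52398834650256, 'cy': 188.79901406914476, 'world_from_camera': array([[-0.97324051,  0.11044846, -0.20150448,  0.41496337],
       [-0.22875728, -0.54868815,  0.80412152,  0.93088287],
       [-0.02174914,  0.82869925,  0.55927143,  0.75880276],
       [ 0.        ,  0.        ,  0.        ,  1.        ]])}
top {'fovy': 46.106600796784, 'cx': 263.3240034425259, 'cy': 189.39231124612704, 'world_from_camera': array([[ 3.01352670e-02,  9.76712149e-01, -2.12427032e-01,
         3.63940855e-01],
       [-9.99523366e-01,  3.08710087e-02,  1.46806648e-04,
        -2.96699263e-03],
       [ 6.70122457e-03,  2.12321358e-01,  9.77176921e-01,
         1.43965148e+00],
       [ 0.00000000e+00,  0.00000000e+00,  0.00000000e+00,
         1.00000000e+00]])}
wrist {'fovy': 68.20779087198547, 'cx': 258.9615646422618, 'cy': 194.07486070871204, 'T_tool_cam': array([[ 3.14448004e-04, -9.69425423e-01, -2.45385923e-01,
        -7.27897399e-02],
       [-5.02822067e-04,  2.45385750e-01, -9.69425387e-01,
        -1.78217209e-01],
       [ 9.99999824e-01,  4.28219335e-04, -4.10287436e-04,
        -9.79205851e-04],
       [ 0.00000000e+00,  0.00000000e+00,  0.00000000e+00,
         1.00000000e+00]])}
```

View pics/top0.png

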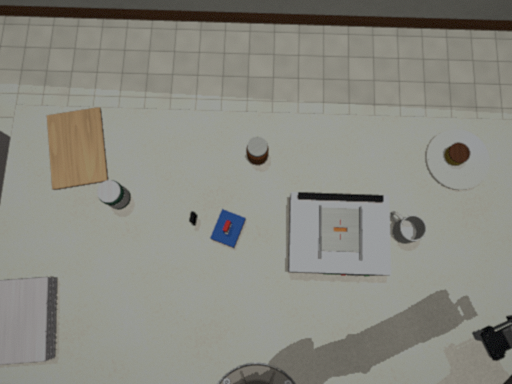

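View pics/side0.png

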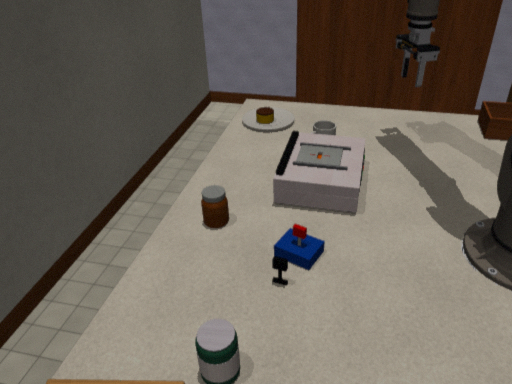

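View pics/wrist0.png

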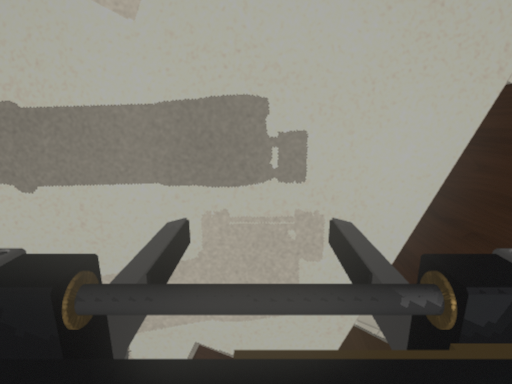

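```bash
cat > h.py <<'E'
from station import ctrl
import numpy as np,cv2
from scipy.spatial.transform import Rotation as R
def q2R(q): return R.from_quat([q[1],q[2],q[3],q[0]]).as_matrix()
def cam(n,s=None):
    p=ctrl.camera_params(n)
    if n=="wrist":
        s=s or ctrl.get_state(); T=np.eye(4);T[:3,:3]=q2R(s['tool_rot']);T[:3,3]=s['tool_pos']
        W=T@p['T_tool_cam']
    else: W=p['world_from_camera']
    return W,192/np.tan(np.radians(p['fovy']/2)),p['cx'],p['cy']
def ray(c,px):
    W,f,cx,cy=c
    d=W[:3,:3]@np.array([(px[0]-cx)/f,-(px[1]-cy)/f,-1]); return W[:3,3],d
def onz(c,px,z):
    o,d=ray(c,px); return o+d*(z-o[2])/d[2]
def proj(c,P):
    W,f,cx,cy=c; q=W[:3,:3].T@(np.array(P)-W[:3,3]); return np.array([cx+f*q[0]/-q[2],cy-f*q[1]/-q[2]])
def tri(c1,p1,c2,p2):
    o1,d1=ray(c1,p1);o2,d2=ray(c2,p2);d1/=np.linalg.norm(d1);d2/=np.linalg.norm(d2)
    A=np.stack([d1,-d2],1);t=np.linalg.lstsq(A,o2-o1,rcond=None)[0]
    a=o1+d1*t[0];b=o2+d2*t[1]; return (a+b)/2,np.linalg.norm(a-b)
E
python3 - <<'E'
from h import *
zs=dict(machine=0,well=.095,key_grip=.072,key_head=.0165,holder=0,mug=0,jar=0,tin=0)
for n in("top","side"):
    c=cam(n); im=ctrl.snapshot(n)
    for t,z in zs.items():
        for r in ctrl.place_of(t,n)[:3]:
            print(n,t,round(r['confidence'],2),np.round(r['position'],1),np.round(onz(c,r['position'],z),4))
im=ctrl.snapshot("top")
cv2.imwrite("pics/topz.png",cv2.resize(im[180:290,180:400],None,fx=3.6,fy=3.6,interpolation=cv2.INTER_CUBIC))
im=ctrl.snapshot("side")
cv2.imwrite("pics/sidez.png",cv2.resize(im[120:290,220:380],None,fx=3.5,fy=3.5,interpolation=cv2.INTER_CUBIC))
E
```

```text
top machine 0.92 [335.8 237.4] [ 0.5273 -0.2394  0.    ]
top well 0.65 [338.2 231.6] [ 0.5341 -0.231   0.095 ]
top well 0.35 [404.  234.2] [ 0.5324 -0.428   0.095 ]
top key_grip 0.4 [189.6 220.2] [0.5579 0.2189 0.072 ]
top key_grip 0.39 [225.6 225.1] [0.5463 0.1084 0.072 ]
top key_grip 0.16 [339.9 231.6] [ 0.5372 -0.2401  0.072 ]
top key_head 0.66 [194.9 217.5] [0.575  0.2117 0.0165]
top holder 0.97 [226.6 230.3] [0.5393 0.1103 0.    ]
top mug 0.82 [406.7 230.8] [ 0.5555 -0.4671  0.    ]
top jar 0.91 [258.9 155. ] [0.7932 0.015  0.    ]
side machine 0.82 [316.7 181.6] [ 0.5457 -0.2302  0.    ]
side well 0.7 [319.7 154.4] [ 0.5414 -0.2367  0.095 ]
side key_grip 0.65 [298.4 232. ] [0.5458 0.1114 0.072 ]
side key_grip 0.56 [282.6 262.1] [0.5622 0.2221 0.072 ]
side key_head 0.8 [278.9 279.9] [0.5707 0.2243 0.0165]
side key_head 0.71 [297.9 247. ] [0.5474 0.1035 0.0165]
side key_head 0.31 [295.2 229.8] [0.5662 0.038  0.0165]
side holder 0.86 [297.9 250.1] [0.5483 0.0968 0.    ]
side mug 0.71 [222.6 368.3] [0.6318 0.4591 0.    ]
side jar 0.87 [215.4 219.2] [0.7972 0.0175 0.    ]
side tin 0.81 [219.4 367.6] [0.6383 0.459  0.    ]
```

View pics/topz.png

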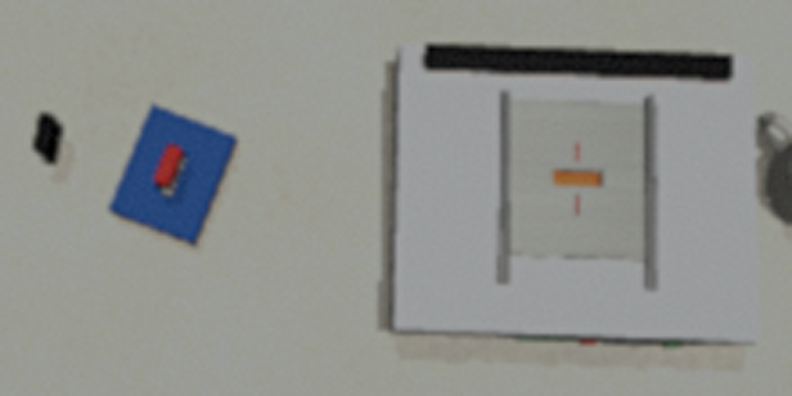

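View pics/sidez.png

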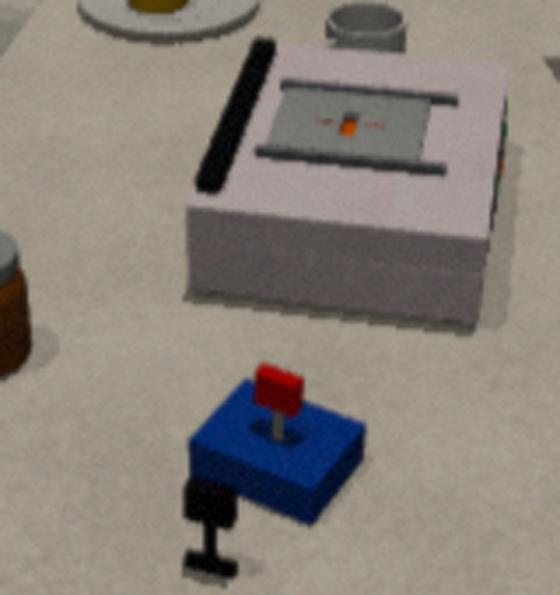

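```bash
cat >> h.py <<'E'
def Rd(a):  # tool down, jaw direction at world angle a (deg)
    a=np.radians(a); z=np.array([np.cos(a),np.sin(a),0]);y=np.array([0,0,-1.]);return np.stack([np.cross(y,z),y,z],1)
def jaw(s): 
    M=q2R(s['tool_rot']);return np.degrees(np.arctan2(M[1,2],M[0,2]))
def go(P,a,s=None):
    s=s or ctrl.get_state();M=q2R(s['tool_rot']);
    print("cm",np.round(M.T@(np.array(P)-s['tool_pos'])*100,2),"rv",np.round(R.from_matrix(M.T@Rd(a)).as_rotvec(),4))
E
python3 - <<'E'
from h import *
s=ctrl.get_state();print(np.round(q2R(s['tool_rot']),3),jaw(s))
t=cam("top");sd=cam("side")
P=lambda x,y:(180+x/3.6,180+y/3.6)
slot=onz(t,P(578,178),.095);key=onz(t,P(169,166),.087);print("slot",slot,"key",key)
a,b=onz(t,P(425,55),.106),onz(t,P(732,68),.106);print(np.degrees(np.arctan2(*(b-a)[[1,0]])))
a,b=onz(t,P(111,210),.034),onz(t,P(155,106),.034);print(np.degrees(np.arctan2(*(b-a)[[1,0]])),np.linalg.norm(b-a))
q=lambda x,y:(220+x/3.5,120+y/3.5)
print(onz(sd,q(349,125),.095),onz(sd,q(279,377),.087))
# camera over slot with a=...
for a in (0,180): 
  p=slot+np.array([0,0,.2])
  print(a, Rd(a)@ctrl.camera_params("wrist")['T_tool_cam'][:3,3])
go([.45,-.24,.25],0);go([.45,-.24,.25],180)
E
```

```text
[[-0.909  0.     0.418]
 [-0.418  0.    -0.909]
 [-0.    -1.    -0.   ]] -65.32261573432442
slot [ 0.54083007 -0.23812939  0.095     ] key [0.54135502 0.10298663 0.087     ]
-90.66967177005948
-19.978459234454885 0.0981368551959685
[ 0.5402632  -0.22871989  0.095     ] [0.54257311 0.11280704 0.087     ]
0 [-0.00098018  0.07278962  0.17821793]
180 [ 0.00098018 -0.07278962  0.17821793]
cm [-30.87  -4.45 -26.9 ] rv [-0.     -1.1401 -0.    ]
cm [-30.87  -4.45 -26.9 ] rv [ 0.      2.0015 -0.    ]
```

Run:
```python
from h import *
go([.54,-.235,.23],0)
```

```text
cm [-39.25  -2.45 -23.6 ] rv [-0.     -1.1401 -0.    ]
```

```bash
python3 -m pendant '0 -4 -0.3 -2.4 0 -0.114 0;0 -8 -0.5 -4.8 0 -0.228 0;0 -12 -0.8 -7.2 0 -0.342 0;0 -16 -1 -9.6 0 -0.456 0;0 -20 -1.3 -12 0 -0.57 0;0 -24 -1.5 -14.4 0 -0.684 0;0 -28 -1.8 -16.8 0 -0.798 0;0 -32 -2 -19.2 0 -0.912 0;0 -36 -2.3 -21.6 0 -1.026 0;0 -39.2 -2.4 -23.6 0 -1.14 0'; python3 -m pendant '0 0 0 0 0 0 0;0 0 0 0 0 0 0'
python3 - <<'E'
from h import *
s=ctrl.get_state();print(s['tool_pos'],jaw(s),s['time_s'],np.round(s['joints'],2))
cv2.imwrite("pics/w1.png",ctrl.snapshot("wrist"))
go([.54,-.235,.23],0)
E
```

```text
time_s: 1.98
tool_pos: [0.5173, -0.2679, 0.2282]
tool_rot: [0.501, -0.501, 0.498, -0.499]
force: [0.6, -0.4, -0.0]
gripper_width: 0.094
time_s: 2.15
tool_pos: [0.5177, -0.2674, 0.2279]
tool_rot: [0.501, -0.501, 0.499, -0.499]
force: [-0.8, -0.6, -0.6]
gripper_width: 0.0939
[ 0.5177122  -0.26737174  0.22788658] 0.24403172433660197 2.15 [ 0.62  0.27 -0.3   1.78  0.09  1.1   0.29]
cm [-3.43 -0.23  2.34] rv [0.     0.0005 0.0001]
```

View pics/w1.png

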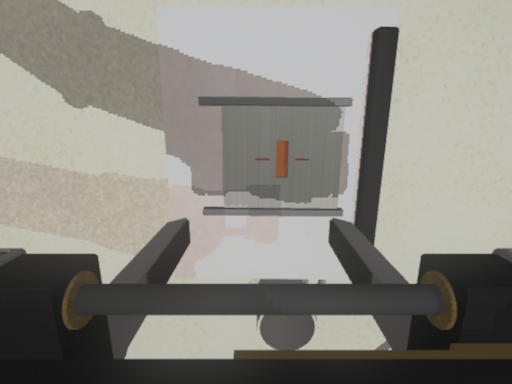

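Run:
```python
from h import *
s=ctrl.get_state();c=cam("wrist",s);im=ctrl.snapshot("wrist")
cv2.imwrite("pics/w1z.png",cv2.resize(im[90:220,190:360],None,fx=4.5,fy=4.5,interpolation=cv2.INTER_CUBIC))
for p in [(282,158),(276,140),(288,140),(276,177),(288,177),(255,159),(309,159),(245,107),(245,208)]: print(p,np.round(onz(c,p,.095),4))
```

```text
(282, 158) [ 0.5431 -0.2347  0.095 ]
(276, 140) [ 0.5362 -0.2153  0.095 ]
(288, 140) [ 0.5492 -0.2153  0.095 ]
(276, 177) [ 0.5368 -0.2559  0.095 ]
(288, 177) [ 0.5502 -0.2559  0.095 ]
(255, 159) [ 0.5135 -0.2358  0.095 ]
(309, 159) [ 0.5727 -0.2358  0.095 ]
(245, 107) [ 0.5032 -0.1812  0.095 ]
(245, 208) [ 0.5019 -0.2919  0.095 ]
```

View pics/w1z.png

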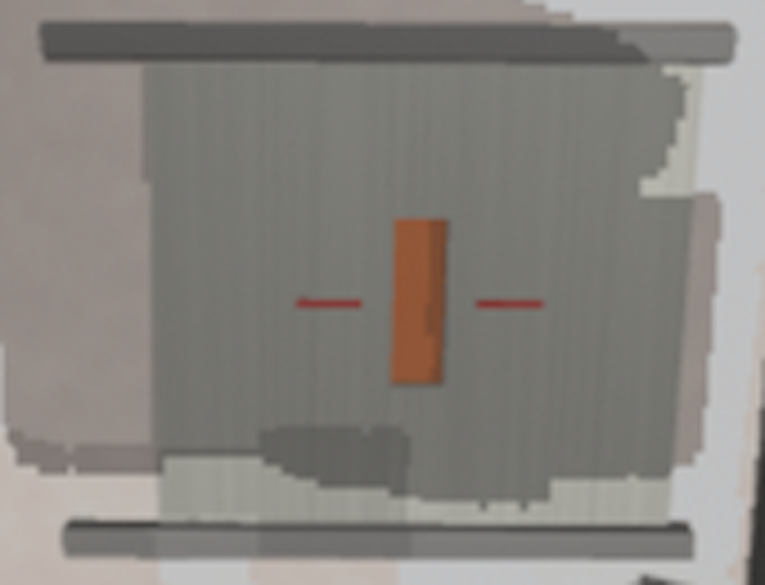

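Run:
```python
from h import *
s=ctrl.get_state();c=cam("wrist",s)
P=lambda x,y:(190+x/4.5,90+y/4.5)
def yaw(a,b,z=.095):
    A,B=onz(c,P(*a),z),onz(c,P(*b),z);d=B-A;return np.degrees(np.arctan2(d[1],d[0])),np.linalg.norm(d),(A+B)/2
print(yaw((297,303),(543,303)));print(yaw((391,384),(394,219)));print(yaw((443,384),(447,219)))
print(yaw((44,61),(733,62),.099),yaw((65,523),(690,524),.099))
print(yaw((419,219),(417,384)))
go([.541,.108,.20],70)
```

```text
(np.float64(-0.1069563880097026), np.float64(0.05984602551412874), array([ 0.54388407, -0.23511243,  0.095     ]))
(np.float64(89.75382814090682), np.float64(0.04008313277321556), array([ 0.53718883, -0.23505369,  0.095     ]))
(np.float64(89.98572232847533), np.float64(0.04008229132517248), array([ 0.54995844, -0.23507753,  0.095     ]))
(np.float64(-0.19119738657390853), np.float64(0.15811820188791095), array([ 0.53525043, -0.17925802,  0.099     ])) (np.float64(-0.19772391171284048), np.float64(0.15675148470915917), array([ 0.53394571, -0.28985134,  0.099     ]))
(np.float64(-89.61691018870769), np.float64(0.04008410371310337), array([ 0.54339414, -0.23506527,  0.095     ]))
cm [-37.84   2.75   2.45] rv [ 5.0000e-04 -1.2233e+00 -0.0000e+00]
```

```bash
python3 -m pendant '0 -3.8 0.3 0.2 0 -0.122 0;0 -7.6 0.6 0.5 0 -0.244 0;0 -11.4 0.8 0.7 0 -0.366 0;0 -15.2 1.1 1 0 -0.488 0;0 -19 1.4 1.2 0 -0.61 0;0 -22.8 1.7 1.5 0 -0.732 0;0 -26.6 1.9 1.7 0 -0.854 0;0 -30.4 2.2 2 0 -0.976 0;0 -34.2 2.5 2.2 0 -1.1 0;0 -37.8 2.7 2.4 0 -1.22 0'; python3 -m pendant '0 0 0 0 0 0 0;0 0 0 0 0 0 0'
python3 - <<'E'
from h import *
s=ctrl.get_state();print(s['tool_pos'],jaw(s),s['time_s'],np.round(s['joints'],2))
im=ctrl.snapshot("wrist")
cv2.imwrite("pics/w2.png",im)
E
```

```text
time_s: 3.08
tool_pos: [0.5404, 0.1085, 0.2006]
tool_rot: [-0.696, 0.697, -0.122, 0.123]
force: [1.0, -0.5, 0.2]
gripper_width: 0.0941
time_s: 3.25
tool_pos: [0.5403, 0.1089, 0.2004]
tool_rot: [0.696, -0.696, 0.123, -0.123]
force: [0.4, -1.3, -0.1]
gripper_width: 0.094
[0.54033899 0.10887198 0.20042723] 69.94099884404476 3.25 [ 0.26  0.3  -0.68  1.86  0.21  1.06  0.71]
```

View pics/w2.png

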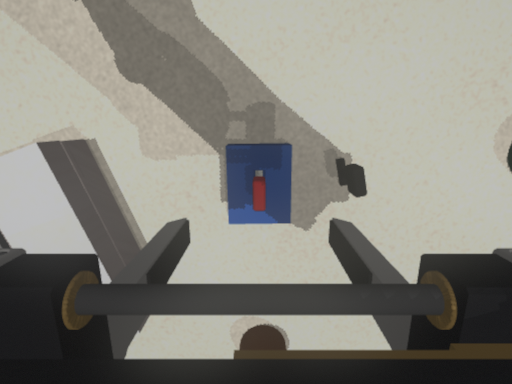

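Run:
```python
from h import *
im=ctrl.snapshot("wrist")
cv2.imwrite("pics/w2z.png",cv2.resize(im[135:235,215:305],None,fx=6,fy=6,interpolation=cv2.INTER_CUBIC))
```

```text
(no output)
```

View pics/w2z.png

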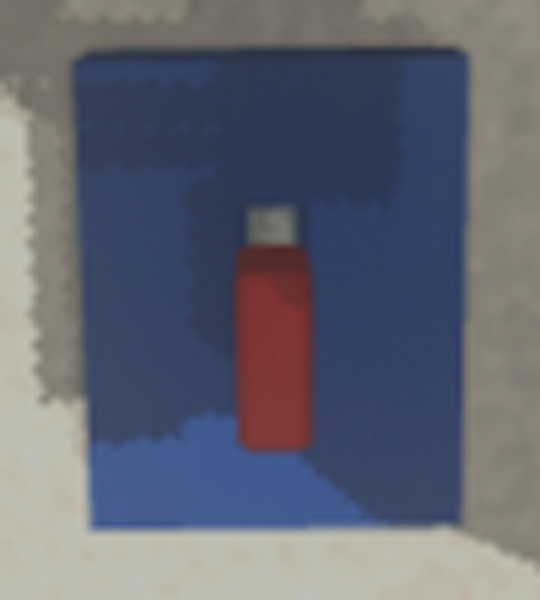

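Run:
```python
from h import *
s=ctrl.get_state();c=cam("wrist",s)
P=lambda x,y,z:onz(c,(215+x/6,135+y/6),z)
k=[P(235,272,.087),P(311,272,.087),P(312,450,.087),P(238,450,.087)]
K=np.mean(k,0);d=k[1]+k[0]-k[2]-k[3];print(np.round(k,4),K,np.degrees(np.arctan2(d[1],d[0])),np.linalg.norm(k[0]-k[1]),np.linalg.norm(d)/2)
h=[P(76,63,.034),P(466,58,.034),P(463,525,.034),P(91,527,.034)];d=h[1]+h[0]-h[2]-h[3];print(np.mean(h,0),np.degrees(np.arctan2(d[1],d[0])),np.linalg.norm(d)/2,np.linalg.norm(h[0]-h[1]))
go([*K[:2],.053],70)
```

```text
[[0.5288 0.1073 0.087 ]
 [0.5334 0.1198 0.087 ]
 [0.5641 0.1088 0.087 ]
 [0.5595 0.0964 0.087 ]] [0.54644482 0.10807808 0.087     ] 160.37268258436453 0.013277506919050781 0.03253940711246118
[0.54709086 0.10809288 0.034     ] 160.47600914143612 0.09866292767643683 0.0780964922119325
cm [ 0.49 14.75  0.37] rv [ 0.0008 -0.0055 -0.0001]
```

```bash
python3 -m pendant '0 0.5 3 0.4 0 -0.008 0;0 0.5 6 0.4 0 -0.008 0;0 0.5 9 0.4 0 -0.008 0;0 0.5 12 0.4 0 -0.008 0;0 0.5 14.7 0.4 0 -0.008 0;0 0.5 14.7 0.4 0 -0.008 0' 35
python3 - <<'E'
from h import *
s=ctrl.get_state();print(s['tool_pos'],jaw(s),s['force'])
cv2.imwrite("pics/w3.png",ctrl.snapshot("wrist"))
E
```

```text
time_s: 3.85
tool_pos: [0.544, 0.1073, 0.0493]
tool_rot: [-0.695, 0.698, -0.124, 0.12]
force: [-1.6, -1.4, -1.0]
gripper_width: 0.094
[0.54399299 0.10725816 0.04930705] 70.13801681617574 [-1.60270169 -1.39672467 -1.0091195 ]
```

View pics/w3.png

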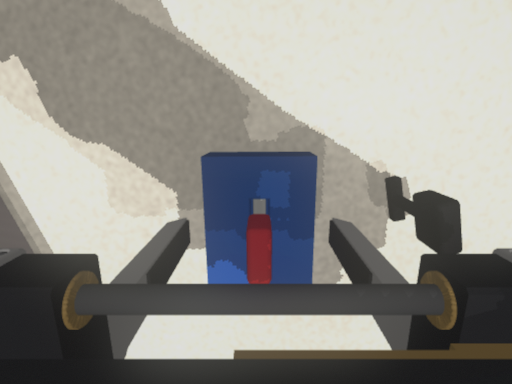

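```bash
python3 -m pendant '0 0 0 0 0 0 0;0 0 0 0 0 0 0;0 0 0 0 0 0 0'
python3 - <<'E'
from h import *
s=ctrl.get_state();print(s['tool_pos'],jaw(s),s['force'],q2R(s['tool_rot']).round(4))
go([.5466,.108,.0530],70.4)
E
```

```text
time_s: 4.15
tool_pos: [0.5476, 0.1102, 0.0555]
tool_rot: [0.697, -0.696, 0.12, -0.122]
force: [-1.2, -0.4, 0.4]
gripper_width: 0.0943
[0.54760034 0.11017656 0.05552325] 70.29745605410628 [-1.23734159 -0.3625621   0.35249926] [[ 9.415e-01  2.600e-03  3.371e-01]
 [-3.371e-01  1.000e-04  9.415e-01]
 [ 2.400e-03 -1.000e+00  1.000e-03]]
cm [-0.02  0.25 -0.24] rv [-0.001  -0.0018  0.0024]
```

```bash
for i in 1 2 ; do python3 -m pendant '0 0 0 0 0 0 0;0 0 0 0 0 0 0;0 0 0 0 0 0 0'|head -2;done
python3 - <<'E'
from h import *
s=ctrl.get_state();print(s['tool_pos'],jaw(s),s['joint_velocities'])
go([.5466,.108,.0530],70.4)
E
```

```text
time_s: 4.4
tool_pos: [0.5468, 0.1104, 0.0543]
time_s: 4.65
tool_pos: [0.5464, 0.1104, 0.0537]
[0.54644496 0.1104148  0.05371683] 70.3564276412301 [ 7.26335026e-04  2.67620648e-03  5.61172142e-05  4.54045584e-04
  9.09144052e-04 -3.01645062e-04  2.05966574e-03]
cm [ 0.1   0.07 -0.22] rv [-0.     -0.0008 -0.0001]
```

Run:
```python
from h import *
s=ctrl.get_state();c=cam("wrist",s);im=ctrl.snapshot("wrist")
cv2.imwrite("pics/w4z.png",cv2.resize(im[140:300,180:340],None,fx=3.7,fy=3.7,interpolation=cv2.INTER_CUBIC))
for z in (.087,): print(proj(c,[.5464,.108,z]),proj(c,s['tool_pos']+np.array([0,0,.087-s['tool_pos'][2]])))
```

```text
[251.39829998 253.82031056] [255.50439144 252.55060161]
```

View pics/w4z.png

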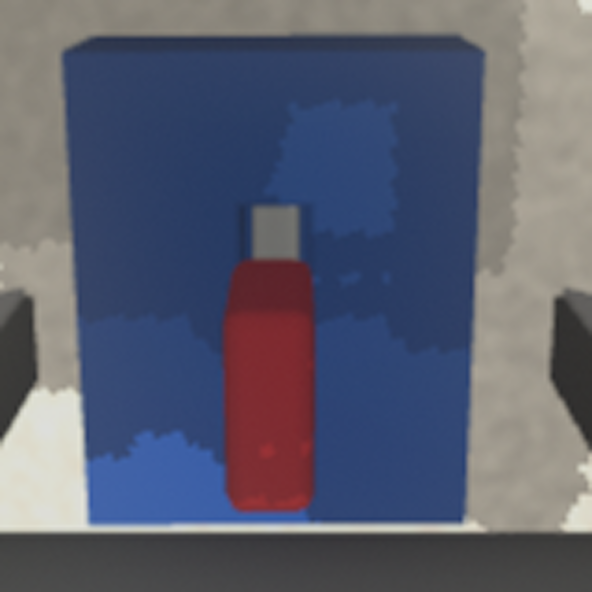

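Run:
```python
from h import *
s=ctrl.get_state();c=cam("wrist",s);M=q2R(s['tool_rot']);print(M.round(4))
print(proj(c,s['tool_pos']),proj(c,s['tool_pos']-M[:,1]*.033))
print(c[0].round(4),M@ctrl.camera_params("wrist")['T_tool_cam'][:3,3])
```

```text
[[ 9.418e-01 -1.000e-04  3.361e-01]
 [-3.361e-01  1.000e-04  9.418e-01]
 [-1.000e-04 -1.000e+00  0.000e+00]]
[256.1201737 230.4442729] [255.50932825 252.32709632]
[[ 3.364e-01 -9.130e-01 -2.306e-01  4.810e-01]
 [ 9.417e-01  3.260e-01  8.300e-02  1.360e-01]
 [-6.000e-04 -2.450e-01  9.695e-01  2.319e-01]
 [ 0.000e+00  0.000e+00  0.000e+00  1.000e+00]] [-0.06541755  0.02549947  0.17822645]
```

Run:
```python
from h import *
for i in range(3): print(ctrl.camera_params("wrist")['T_tool_cam'][:3].round(4),ctrl.camera_params("wrist")['cx'])
print(ctrl.camera_params("top")['world_from_camera'][:3].round(4))
```

```text
[[ 3.000e-04 -9.695e-01 -2.452e-01 -7.020e-02]
 [ 6.000e-04  2.452e-01 -9.695e-01 -1.782e-01]
 [ 1.000e+00  2.000e-04  7.000e-04  2.000e-03]] 258.9615646422618
[[ 3.000e-04 -9.695e-01 -2.452e-01 -7.020e-02]
 [ 6.000e-04  2.452e-01 -9.695e-01 -1.782e-01]
 [ 1.000e+00  2.000e-04  7.000e-04  2.000e-03]] 258.9615646422618
[[ 3.000e-04 -9.695e-01 -2.452e-01 -7.020e-02]
 [ 6.000e-04  2.452e-01 -9.695e-01 -1.782e-01]
 [ 1.000e+00  2.000e-04  7.000e-04  2.000e-03]] 258.9615646422618
[[ 3.0100e-02  9.7670e-01 -2.1240e-01  3.6390e-01]
 [-9.9950e-01  3.0900e-02  1.0000e-04 -3.0000e-03]
 [ 6.7000e-03  2.1230e-01  9.7720e-01  1.4397e+00]]
```

```bash
python3 -m pendant '0 0 0.05 -0.3 0 0 0;0 0 0.05 -0.3 0 0 0;0 0 0.05 -0.3 0 0 0;0 0 0.05 -0.3 0 0 0;0 0 0.05 -0.3 0 0 0'
python3 - <<'E'
from h import *
s=ctrl.get_state();im=ctrl.snapshot("wrist");print(s['tool_pos'])
cv2.imwrite("pics/w5z.png",cv2.resize(im[140:300,180:340],None,fx=3.7,fy=3.7,interpolation=cv2.INTER_CUBIC))
E
```

```text
time_s: 5.12
tool_pos: [0.5455, 0.1076, 0.0532]
tool_rot: [0.697, -0.697, 0.121, -0.121]
force: [-0.5, -0.2, -0.9]
gripper_width: 0.0942
[0.5454515  0.10760543 0.05321646]
```

View pics/w5z.png

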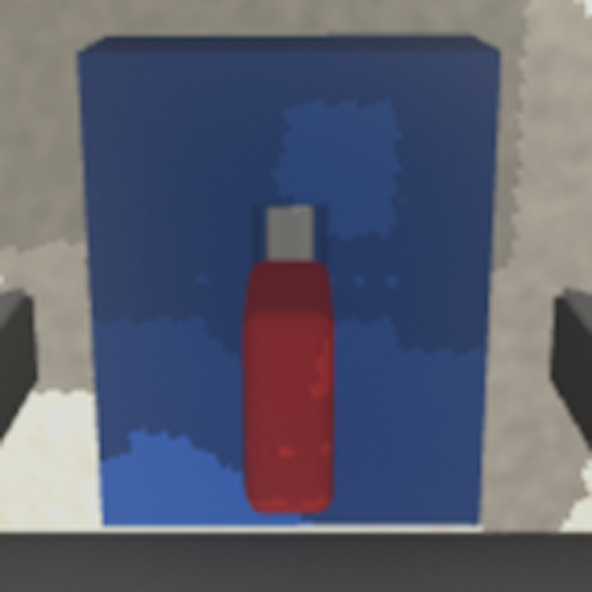

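```bash
python3 -m pendant '0 0 0 -0.05 0 0 0;120 0 0 -0.05 0 0 0;170 0 0 -0.05 0 0 0;230 0 0 -0.05 0 0 0;255 0 0 -0.05 0 0 0;255 0 0 -0.05 0 0 0;255 0 0 -0.05 0 0 0;255 0 0 -0.05 0 0 0' 35
python3 - <<'E'
from h import *
s=ctrl.get_state();im=ctrl.snapshot("wrist");print(s['tool_pos'],s['force'])
cv2.imwrite("pics/w6.png",im)
E
```

```text
time_s: 5.83
tool_pos: [0.5453, 0.1072, 0.0532]
tool_rot: [0.697, -0.697, 0.121, -0.121]
force: [-0.3, -0.2, -0.1]
gripper_width: 0.0508
[0.54526632 0.10715161 0.05320397] [-0.27036512 -0.24774581 -0.05921202]
```

View pics/w6.png

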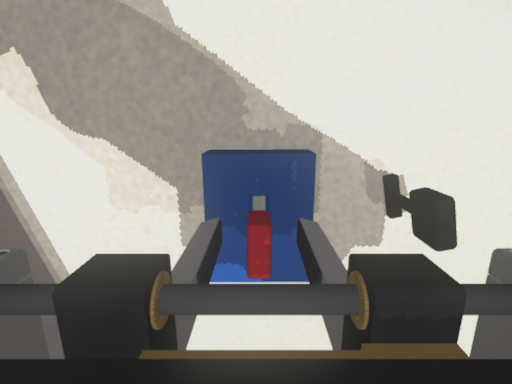

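```bash
python3 -m pendant '255 0 0 0 0 0 0;255 0 0 0 0 0 0;255 0 0 0 0 0 0;255 0 0 0 0 0 0;255 0 0 0 0 0 0;255 0 0 0 0 0 0;255 0 0 0 0 0 0;255 0 0 0 0 0 0' 35
python3 - <<'E'
from h import *
s=ctrl.get_state();im=ctrl.snapshot("wrist");print(s['tool_pos'],s['force'])
cv2.imwrite("pics/w7.png",im)
go([.5436,-.235,.22],0)
E
```

```text
time_s: 6.55
tool_pos: [0.5453, 0.1071, 0.0532]
tool_rot: [0.697, -0.697, 0.121, -0.121]
force: [-0.5, -0.0, 0.6]
gripper_width: 0.0136
[0.54528619 0.10710481 0.05320892] [-0.53880784 -0.03903343  0.58372077]
cm [ 11.34 -16.68 -32.28] rv [-1.000e-04  1.228e+00 -1.000e-04]
```

View pics/w7.png

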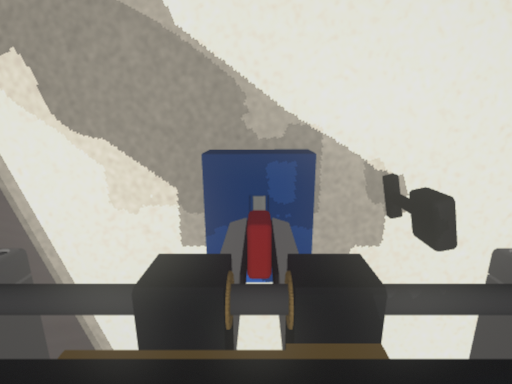

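```bash
python3 -m pendant '255 0 -1 0 0 0 0;255 0 -2.5 0 0 0 0;255 0 -5 0 0 0 0;255 0 -8 0 0 0 0;255 0 -11 0 0 0 0;255 0 -14 0 0 0 0;255 0 -15 0 0 0 0'
python3 - <<'E'
from h import *
s=ctrl.get_state();print(s['tool_pos'],s['force'],s['gripper_width'])
cv2.imwrite("pics/s8.png",ctrl.snapshot("side")[60:300,180:420])
go([.5436,-.235,.18],0)
E
```

```text
time_s: 7.18
tool_pos: [0.5466, 0.1079, 0.2081]
tool_rot: [0.697, -0.696, 0.119, -0.122]
force: [0.6, 1.0, 0.2]
gripper_width: 0.0137
[0.54658808 0.10790549 0.20805717] [0.58491962 1.04439703 0.15887027] 0.013691148103647638
cm [ 11.2    2.77 -32.41] rv [-0.0053  1.228   0.0028]
```

View pics/s8.png

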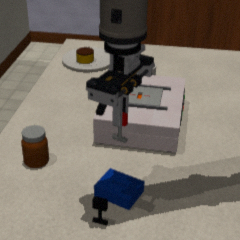

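```bash
python3 -m pendant '255 1.1 0.2 -3.2 0 0.122 0;255 2.2 0.4 -6.5 0 0.245 0;255 3.4 0.6 -9.7 0 0.367 0;255 4.5 0.8 -13 0 0.49 0;255 5.6 1 -16.2 0 0.612 0;255 6.7 1.2 -19.4 0 0.735 0;255 7.8 1.5 -22.7 0 0.857 0;255 9 1.8 -25.9 0 0.98 0;255 10.1 2 -29.2 0 1.1 0;255 11.2 2.2 -32.4 0 1.225 0';python3 -m pendant '255 0 0 0 0 0 0;255 0 0 0 0 0 0;255 0 0 0 0 0 0;255 0 0 0 0 0 0;255 0 0 0 0 0 0;255 0 0 0 0 0 0;255 0 0 0 0 0 0'
python3 - <<'E'
from h import *
s=ctrl.get_state();im=ctrl.snapshot("wrist");print(s['tool_pos'],jaw(s),s['force'],s['joints'].round(2))
cv2.imwrite("pics/w9.png",im)
go([.5436,-.235,.18],0)
E
```

```text
time_s: 8.07
tool_pos: [0.541, -0.2373, 0.1804]
tool_rot: [0.499, -0.499, 0.501, -0.5]
force: [1.2, -0.7, -0.3]
gripper_width: 0.0136
time_s: 8.65
tool_pos: [0.542, -0.2351, 0.1813]
tool_rot: [0.501, -0.501, 0.499, -0.499]
force: [-0.3, 0.7, -0.3]
gripper_width: 0.0141
[ 0.5420123  -0.23507638  0.18132182] 0.23718632108635948 [-0.3317098   0.65851442 -0.34624776] [ 0.56  0.33 -0.32  1.81  0.12  1.02  0.2 ]
cm [-0.02  0.13  0.17] rv [-0.0001  0.0038 -0.    ]
```

View pics/w9.png

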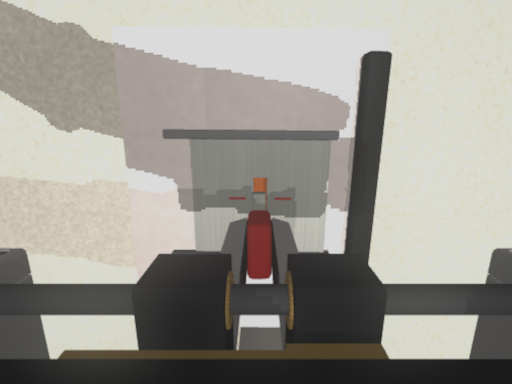

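```bash
python3 -m pendant '255 0 1.2 0.1 0 0.004 0;255 0 2.4 0.1 0 0.004 0;255 0 3.5 0.1 0 0.004 0;255 0 3.5 0.1 0 0.004 0;255 0 3.5 0.1 0 0.004 0;255 0 3.5 0.1 0 0.004 0;255 0 3.5 0.1 0 0.004 0;255 0 3.5 0.1 0 0.004 0'
python3 - <<'E'
from h import *
s=ctrl.get_state();im=ctrl.snapshot("wrist");print(s['tool_pos'],jaw(s),s['force'])
cv2.imwrite("pics/w10.png",cv2.resize(im[130:290,180:340],None,fx=3.7,fy=3.7,interpolation=cv2.INTER_CUBIC))
im=ctrl.snapshot("side");cv2.imwrite("pics/s10.png",cv2.resize(im[90:210,260:380],None,fx=5,fy=5,interpolation=cv2.INTER_CUBIC))
E
```

```text
time_s: 9.37
tool_pos: [0.5431, -0.2358, 0.1467]
tool_rot: [-0.5, 0.5, -0.5, 0.501]
force: [1.1, 0.4, -1.0]
gripper_width: 0.0138
[ 0.54311115 -0.23577794  0.14666204] -0.06330208739425805 [ 1.09092703  0.41925919 -0.95374105]
```

View pics/w10.png

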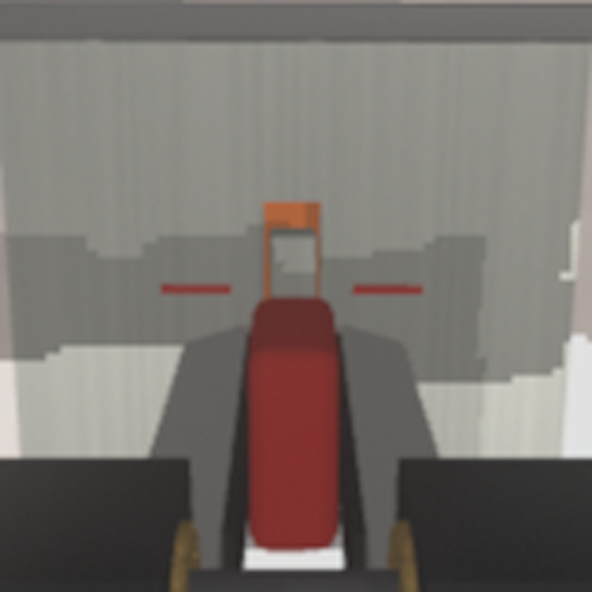

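View pics/s10.png

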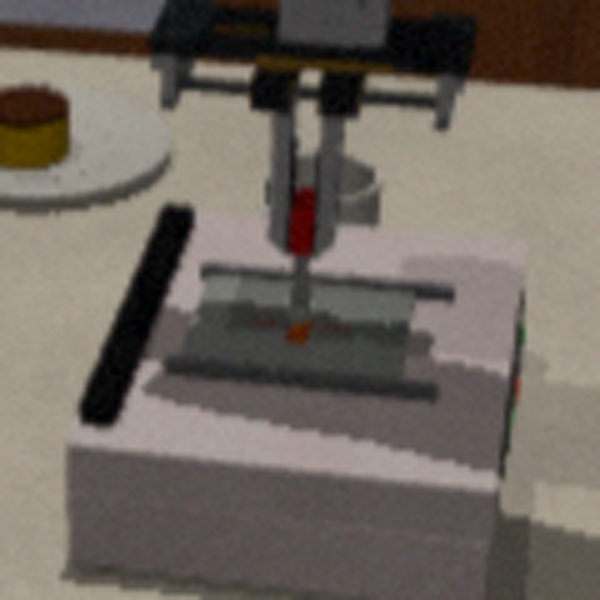

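Run:
```python
from h import *
s=ctrl.get_state();c=cam("wrist",s);im=ctrl.snapshot("wrist")
print(ctrl.camera_params("wrist")['T_tool_cam'][:3,3],s['tool_pos'])
z=cv2.resize(im[175:225,235:285],None,fx=11,fy=11,interpolation=cv2.INTER_NEAREST);cv2.imwrite("pics/w11.png",cv2.convertScaleAbs(z,alpha=1.6))
t=s['tool_pos'];zb=t[2]-.0412
for nm,y,zz in (("head bot",t[1]+.018,zb),("head top",t[1]+.018,zb+.009),("slot",-.235+.0205,.095)): print(nm,proj(c,[t[0],y,zz]))
print(onz(c,(259,184.9),.095))
```

```text
[-0.07257098 -0.17821774  0.00132077] [ 0.5430497  -0.23576161  0.14659443]
head bot [257.29795768 192.81349641]
head top [257.23735711 195.64929964]
slot [257.35145998 185.97588116]
[ 0.54441939 -0.21358819  0.095     ]
```

View pics/w11.png

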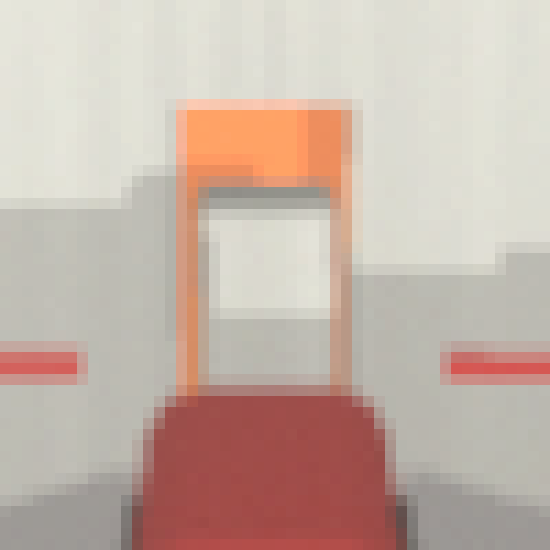

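Run:
```python
from h import *
s=ctrl.get_state();c=cam("wrist",s);t=s['tool_pos']
print("slot c by line",onz(c,(259,208.4),.095)[1],"slot end",onz(c,(259,184.5),.095)[1]-.0205)
zb=t[2]-.0412
for r in (191.5,191.9,192.3): print(onz(c,(259,r),zb)[1]-.018)
print(onz(c,(259,193.9),zb+.009)[1]-.018)
```

```text
slot c by line -0.23396180927307597 slot end -0.23376067521206004
-0.23470967493751935
-0.23503770702247676
-0.23536597345952473
-0.2344047917326675
```

```bash
python3 -m pendant '255 -0.1 0 -0.02 0 0 0;255 -0.1 0.3 -0.02 0 0 0;255 -0.1 0.6 -0.02 0 0 0;255 -0.1 0.8 -0.02 0 0 0;255 -0.1 1.0 -0.02 0 0 0;255 -0.1 1.2 -0.02 0 0 0;255 -0.1 1.2 -0.02 0 0 0;255 -0.1 1.2 -0.02 0 0 0'
python3 - <<'E'
from h import *
s=ctrl.get_state();im=ctrl.snapshot("wrist");print(s['tool_pos'],jaw(s),s['force'],s['torque'])
z=cv2.resize(im[170:240,225:295],None,fx=8,fy=8,interpolation=cv2.INTER_NEAREST);cv2.imwrite("pics/w12.png",cv2.convertScaleAbs(z,alpha=1.6))
E
```

```text
time_s: 10.18
tool_pos: [0.5426, -0.2347, 0.134]
tool_rot: [0.5, -0.5, 0.5, -0.5]
force: [-0.1, 0.6, -0.9]
gripper_width: 0.0137
[ 0.54255465 -0.2346728   0.13402417] -0.06269432066084459 [-0.13856073  0.56340157 -0.93126493] [-0.0195485  -0.15542615  0.02648251]
```

View pics/w12.png

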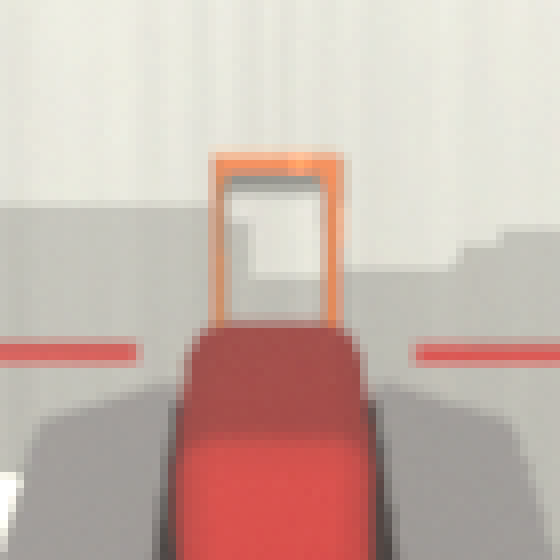

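```bash
python3 -m pendant '255 0 0.2 0.02 0 0 0;255 0 0.4 0.02 0 0 0;255 0 0.6 0.02 0 0 0;255 0 0.8 0.02 0 0 0;255 0 0.8 0.02 0 0 0;255 0 0.8 0.02 0 0 0;255 0 0.8 0.02 0 0 0'
python3 - <<'E'
from h import *
s=ctrl.get_state();im=ctrl.snapshot("wrist");print(s['tool_pos'],jaw(s),s['force'],s['torque'])
z=cv2.resize(im[170:240,225:295],None,fx=8,fy=8,interpolation=cv2.INTER_NEAREST);cv2.imwrite("pics/w13.png",cv2.convertScaleAbs(z,alpha=1.6))
E
```

```text
time_s: 10.82
tool_pos: [0.5429, -0.2347, 0.1262]
tool_rot: [0.5, -0.5, 0.5, -0.5]
force: [0.4, 0.5, -0.9]
gripper_width: 0.0138
[ 0.54287422 -0.23471063  0.12621344] -0.06282128864105459 [ 0.40471803  0.4616608  -0.86524269] [-0.03992208 -0.08193205 -0.01848445]
```

View pics/w13.png

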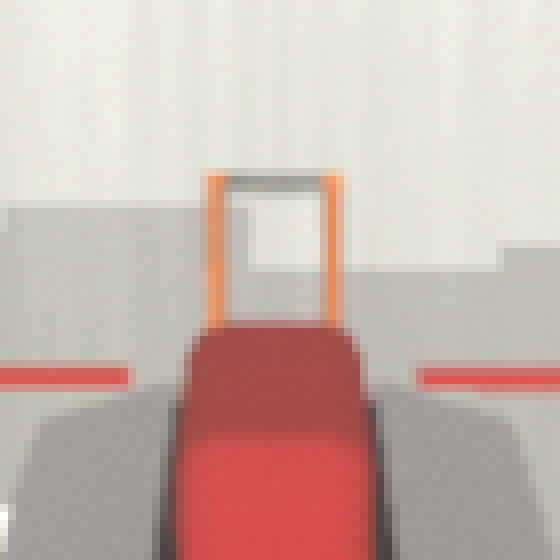

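```bash
python3 -m pendant '255 0 0.2 0 0 0 0;255 0 0.4 0 0 0 0;255 0 0.6 0 0 0 0;255 0 0.7 0 0 0 0;255 0 0.7 0 0 0 0;255 0 0.7 0 0 0 0;255 0 0.7 0 0 0 0'
python3 - <<'E'
from h import *
s=ctrl.get_state();print(s['tool_pos'],jaw(s),s['force'],s['torque'])
E
```

```text
time_s: 11.45
tool_pos: [0.5431, -0.2348, 0.1194]
tool_rot: [-0.5, 0.5, -0.5, 0.5]
force: [0.6, 0.1, 5.2]
gripper_width: 0.0138
[ 0.54305537 -0.23476763  0.11936631] -0.060522451282655494 [0.57610767 0.09757303 5.20273164] [-0.08544141 -0.28840822 -0.00693323]
```

```bash
python3 -m pendant '255 0 0.2 0 0 0 0;255 0 0.4 0 0 0 0;255 0 0.42 0 0 0 0;255 0 0.42 0 0 0 0;255 0 0.42 0 0 0 0;255 0 0.42 0 0 0 0;255 0 0.42 0 0 0 0'
python3 - <<'E'
from h import *
for i in range(3):
  s=ctrl.get_state();print(s['tool_pos'],jaw(s),s['force'],s['torque']);ctrl.snapshot("wrist")
E
```

```text
time_s: 12.03
tool_pos: [0.5431, -0.2347, 0.1153]
tool_rot: [-0.5, 0.5, -0.5, 0.5]
force: [-0.1, -1.0, 4.2]
gripper_width: 0.0133
[ 0.54308791 -0.23473636  0.11527903] -0.058631796978294716 [-0.05207841 -0.99974613  4.23186782] [-0.09987345 -0.26985905  0.0326378 ]
[ 0.54311238 -0.23475307  0.11528147] -0.06197509416642832 [ 0.27540811 -0.22085674  5.06952428] [-0.09000659 -0.26741559 -0.00487706]
[ 0.54312428 -0.23474091  0.11530215] -0.06097974556421419 [ 0.24069954 -0.42121347  4.37402285] [-0.04658596 -0.27876591  0.0324119 ]
```

Run:
```python
from h import *
im=ctrl.snapshot("wrist")
F=[]
for i in range(4): 
    s=ctrl.get_state();F.append(s['force'][2]);ctrl.snapshot("wrist")
print(F)
z=cv2.resize(im[170:240,225:295],None,fx=8,fy=8,interpolation=cv2.INTER_NEAREST);cv2.imwrite("pics/w14.png",cv2.convertScaleAbs(z,alpha=1.6))
```

```text
[np.float64(5.651520290508351), np.float64(5.320258540263997), np.float64(5.893016275905699), np.float64(5.523657630531053)]
```

View pics/w14.png

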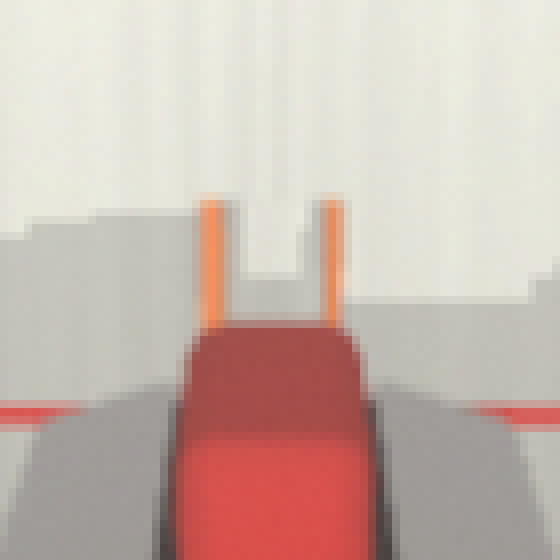

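```bash
python3 -m pendant '255 0 0 0 0 0.08 0;255 0 0 0 0 0.17 0;255 0 0 0 0 0.26 0;255 -0.01 0 -0.01 0 0.36 0;255 -0.01 0 -0.01 0 0.46 0;255 -0.02 0 -0.02 0 0.56 0;255 -0.02 0 -0.02 0 0.66 0;255 -0.03 0 -0.03 0 0.74 0;255 -0.03 0 -0.03 0 0.8 0;255 -0.03 0 -0.03 0 0.8 0'
python3 - <<'E'
from h import *
for i in range(3):
  s=ctrl.get_state();print(s['tool_pos'],jaw(s),s['force'],s['torque']);ctrl.snapshot("wrist")
E
```

```text
time_s: 13.27
tool_pos: [0.5427, -0.2344, 0.1153]
tool_rot: [-0.264, 0.264, -0.656, 0.656]
force: [1.0, -0.4, 6.4]
gripper_width: 0.0135
[ 0.5426846  -0.23435756  0.11527635] -46.13804754007967 [ 0.96703766 -0.37971002  6.41598573] [-0.11581659  0.02001976 -0.09506706]
[ 0.54265105 -0.23434389  0.11521601] -45.96397188262273 [-0.09688448 -0.24606242  5.18958719] [-0.03731906  0.03875469  0.00594485]
[ 0.5426639  -0.23432892  0.11522798] -45.907872787063766 [-0.15290772 -0.25946838  5.07594937] [-0.0264408  -0.08424078 -0.02065778]
```

```bash
python3 -m pendant '255 0 0 0 0 0.08 0;255 0 0 0 0 0.17 0;255 0 0 0 0 0.26 0;255 -0.01 0 0 0 0.36 0;255 -0.01 0 0 0 0.46 0;255 -0.02 0 0 0 0.56 0;255 -0.02 0 0 0 0.66 0;255 -0.02 0 0 0 0.74 0;255 -0.02 0 0 0 0.77 0;255 -0.02 0 0 0 0.77 0'; python3 -m pendant '255 0 0 0 0 0 0;255 0 0 0 0 0 0;255 0 0 0 0 0 0;255 0 0 0 0 0 0'
python3 - <<'E'
from h import *
s=ctrl.get_state();print(s['tool_pos'],jaw(s),s['force'],s['torque'],s['joints'].round(2));im=ctrl.snapshot("wrist")
cv2.imwrite("pics/w15.png",im)
E
```

```text
time_s: 14.25
tool_pos: [0.5428, -0.2342, 0.1152]
tool_rot: [0.001, -0.001, -0.707, 0.707]
force: [0.6, -0.6, 5.5]
gripper_width: 0.0139
time_s: 14.58
tool_pos: [0.5428, -0.2342, 0.1152]
tool_rot: [-0.0, 0.0, 0.707, -0.707]
force: [-0.5, 0.5, 5.8]
gripper_width: 0.0138
[ 0.54278862 -0.23419289  0.11519495] -90.01329570584738 [-0.50675185  0.5186969   5.83475376] [ 0.07547743  0.02447154 -0.05744367] [ 0.28  0.39  0.03  1.88 -0.01  0.87 -1.26]
```

View pics/w15.png

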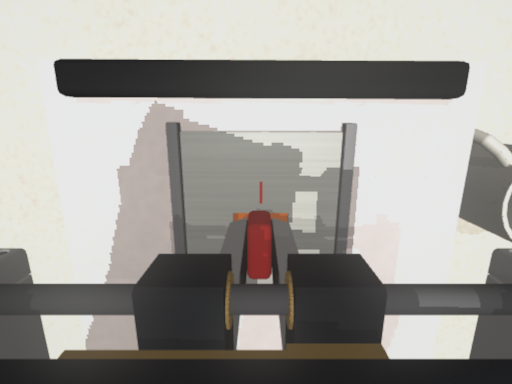

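```bash
python3 -m pendant '255 0 0 0.1 0 0 0;255 0 0 0.1 0 0 0;255 0 -0.15 0.1 0 0 0;255 0 -0.3 0.1 0 0 0;255 0 -0.45 0.1 0 0 0;255 0 -0.45 0.1 0 0 0;255 0 -0.45 0.1 0 0 0;255 0 -0.45 0.1 0 0 0'
python3 - <<'E'
from h import *
for i in range(3):
  s=ctrl.get_state();print(s['tool_pos'],jaw(s),s['force'],s['torque']);im=ctrl.snapshot("wrist")
z=cv2.resize(im[160:290,195:325],None,fx=4.5,fy=4.5,interpolation=cv2.INTER_CUBIC);cv2.imwrite("pics/w16.png",cv2.convertScaleAbs(z,alpha=1.3))
E
```

```text
time_s: 15.3
tool_pos: [0.5427, -0.235, 0.1195]
tool_rot: [-0.0, 0.0, 0.707, -0.707]
force: [0.6, 3.1, 4.5]
gripper_width: 0.0137
[ 0.54272899 -0.23499837  0.11946152] -90.00525601433252 [0.57243636 3.10390824 4.50585891] [ 0.78724668 -0.16643575 -0.04092425]
[ 0.54271498 -0.2350673   0.11943601] -90.00816208541153 [0.96811404 3.22094921 4.45661243] [ 0.81907875 -0.07941486 -0.0304862 ]
[ 0.54268053 -0.23509229  0.11939665] -90.00924436748635 [0.24924574 3.51390173 4.60370051] [ 0.81025242 -0.13915707 -0.02071484]
```

View pics/w16.png

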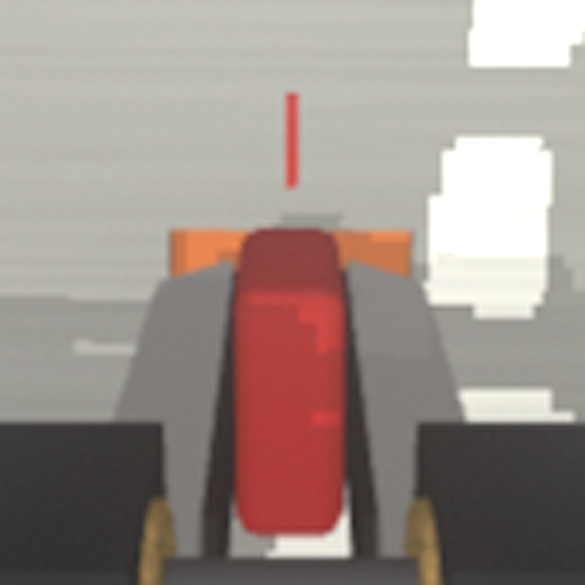

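```bash
python3 -m pendant '255 0 -0.1 -0.05 0 0 0;255 0 -0.2 -0.05 0 0 0;255 0 -0.22 -0.05 0 0 0;255 0 -0.22 -0.05 0 0 0;255 0 -0.22 -0.05 0 0 0;255 0 -0.22 -0.05 0 0 0'
python3 - <<'E'
from h import *
for i in range(3):
  s=ctrl.get_state();print(s['tool_pos'],jaw(s),s['force'],s['torque']);im=ctrl.snapshot("wrist")
im=ctrl.snapshot("side");cv2.imwrite("pics/s17.png",cv2.resize(im[90:210,260:380],None,fx=5,fy=5,interpolation=cv2.INTER_CUBIC))
E
```

```text
time_s: 15.95
tool_pos: [0.5427, -0.235, 0.1217]
tool_rot: [0.0, -0.0, -0.707, 0.707]
force: [1.3, -2.0, 3.5]
gripper_width: 0.014
[ 0.54267983 -0.23499449  0.12171784] -90.0229459213683 [ 1.26353113 -2.04725419  3.51351909] [-0.2378568  -0.29235651 -0.01515412]
[ 0.54268606 -0.2349753   0.12170061] -90.01944583951045 [ 1.200647   -0.61431826  3.30979055] [-0.31672562 -0.2725648   0.02068961]
[ 0.54266515 -0.23496308  0.12170745] -90.02258322427821 [ 0.79469702 -0.92421864  3.78505458] [-0.34284491 -0.19792249  0.03641773]
```

View pics/s17.png

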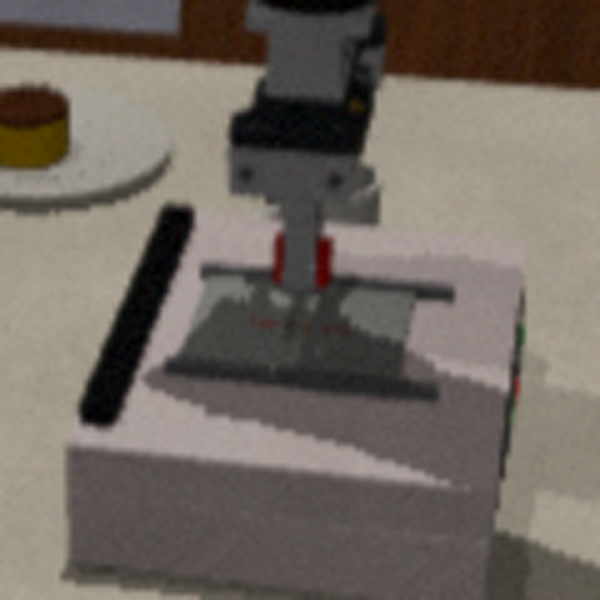

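```bash
python3 -m pendant '255 0 -0.04 0 0 0 0;255 0 -0.04 0 0 0 0;255 0 -0.04 0 0 0 0;230 0 -0.04 0 0 0 0;220 0 -0.04 0 0 0 0;200 0 -0.04 0 0 0 0;180 0 -0.04 0 0 0 0;160 0 -0.04 0 0 0 0;140 0 -0.04 0 0 0 0;140 0 -0.04 0 0 0 0'
python3 - <<'E'
from h import *
s=ctrl.get_state();print(s['tool_pos'],jaw(s),s['force'],s['gripper_width']);im=ctrl.snapshot("wrist")
z=cv2.resize(im[140:300,180:340],None,fx=3.7,fy=3.7,interpolation=cv2.INTER_CUBIC);cv2.imwrite("pics/w18.png",cv2.convertScaleAbs(z,alpha=1.3))
E
```

```text
time_s: 16.98
tool_pos: [0.5426, -0.2345, 0.1219]
tool_rot: [-0.0, -0.0, 0.707, -0.707]
force: [-0.1, -0.2, -0.4]
gripper_width: 0.0416
[ 0.54255605 -0.23454775  0.12192731] -90.01045707766232 [-0.14310936 -0.15069177 -0.38538277] 0.04156613351050566
```

View pics/w18.png

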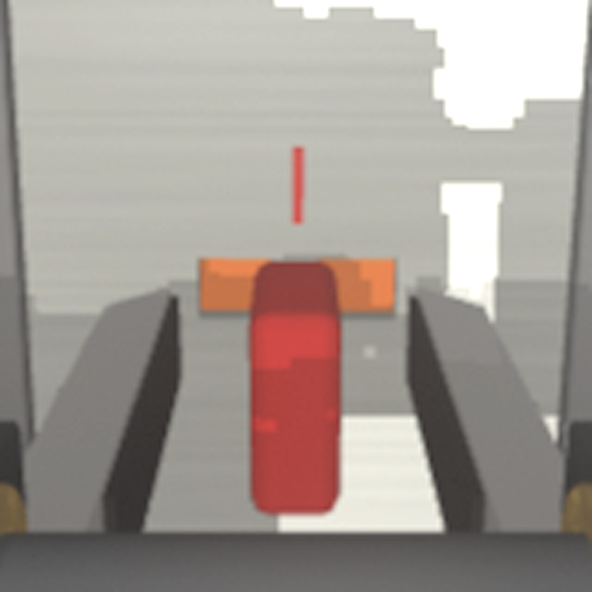

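```bash
python3 -m pendant '140 0 -1 0 0 0 0;140 0 -3 0 0 0 0;140 0 -6 0 0 0 0;140 0 -9 0 0 0 0;140 0 -12 0 0 0 0;140 0 -15 0 0 0 0;140 0 -15 0 0 0 0;140 0 -15 0 0 0 0;140 0 -15 0 0 0 0;140 0 -15 0 0 0 0'
python3 - <<'E'
from h import *
s=ctrl.get_state();c=cam("wrist",s);print(s['time_s'],s['tool_pos'],s['force'],s['gripper_width']);im=ctrl.snapshot("wrist")
cv2.imwrite("pics/w19.png",im)
im2=ctrl.snapshot("side");cv2.imwrite("pics/s19.png",cv2.resize(im2[80:220,250:390],None,fx=4.2,fy=4.2,interpolation=cv2.INTER_CUBIC))
for n in ("side",):
  cc=cam(n)
  for h in (.156,): print(n,proj(cc,[.5429,-.2345,h]),proj(cc,[.5429,-.2345,.126]))
E
```

```text
time_s: 17.87
tool_pos: [0.5422, -0.2346, 0.2713]
tool_rot: [-0.001, -0.0, 0.707, -0.707]
force: [-1.2, -0.2, -0.8]
gripper_width: 0.0421
17.8667 [ 0.5421527  -0.23455108  0.27125411] [-1.22669278 -0.19127165 -0.84695899] 0.042084874640094715
side [320.00657444 136.71114864] [319.55570903 145.6754141 ]
```

View pics/w19.png

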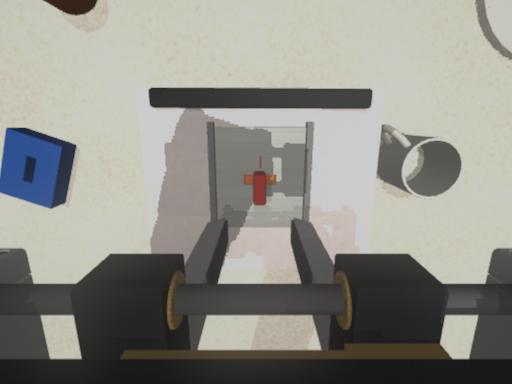

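View pics/s19.png

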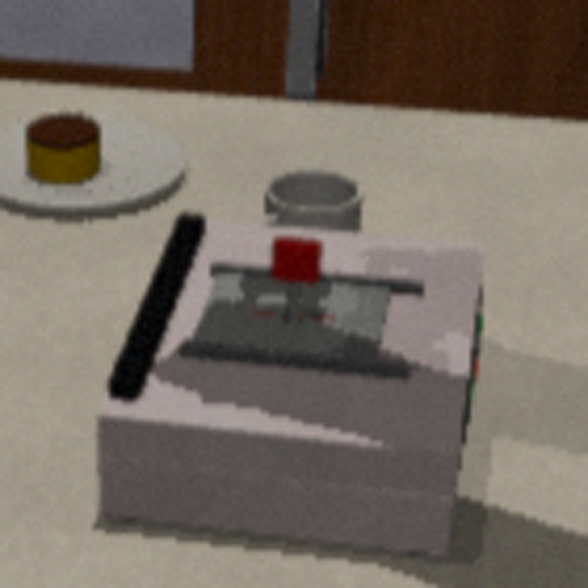

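```bash
python3 -c "
from station import ctrl
s=ctrl.get_state();print(s['time_s'],s['force']);print(ctrl.finish_job())"
```

```text
17.9667 [-0.22886278 -0.22665623 -0.12207887]
the job is handed in; nothing more can be done
None
```

I locked the filter cover with the red T-key and handed the job in at about 18 s.

**What I did:** I took the key from the blue holder and lined its head up over the slot by eye. I lowered it through and pressed the spring plate about 10 mm, at 5 to 6 N on the wrist. I then turned it 90°, let it rise to the locked height, released it and backed straight up.

**Last checks:**
- The wrist picture shows the key upright, with its handle in line with the red marks, crosswise to the slot.
- In the side view the top and bottom edges of the handle sit within about 1 px of where they should be for the locked height.
- The gripper was about 15 cm above the key and touching nothing, with the wrist force near zero. I saw no sign of the mug, jar or tin having moved, though I only compared pictures by eye and the tin was not in the last ones.

**What disagreed:**
- The top and side cameras differed by about 1 cm in y, and the wrist camera's reported mounting moved by 2–3 mm between readings. I therefore aligned the head directly against the slot in the wrist picture.
- The wrist force at full press suggested about 8 mm of plate travel, against about 10 mm from the tool height. Both are within the 8–12 mm in which the head can turn.
- A sideways force of about 3 N appeared when I moved the pressed key about 1 mm. I took it to be friction on the plate, and it was gone after I eased back and released the key.

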